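# Take the gauge off the filling pot

## Robot

A 7-joint arm with a two-finger parallel gripper is mounted at the origin on the work surface. World frame = base frame: x ahead of the robot, y to its left, z up, the work surface at z = 0. Lengths are in m, angles in degrees, forces in N, time in s.
With the tool pointing down it reaches from about 0.35 to 0.9 m from the base axis. Payload 8.1 kg.
Tool frame: the origin (TCP) lies at the very end of the fingers, on their centre line; the grasp point (between the pads) lies 19 mm behind it; z points along the fingers, x is the direction in which the jaws open and shut, and the axes are right-handed (so a half turn about z gives the same grasp; the last joint's range is limited). The gripper opens to 92 mm and grips with 3 to 60 N. Pads are 19 mm wide; open, the fingers measure 130 mm over their backs; the gripper's body (75 mm by 190 mm) begins 47 mm behind the grasp point.
Start: joints at [-77.326, 24.895, 1.432, 90.138, -0.665, 64.973, -4.303], TCP at [0.199, 0.593, 0.227] pointing down, gripper open.
Joint ranges: [-149.89, 149.89], [-25.12, 119.58], [-72.63, 75.52], [4.76, 147.25], [-75.54, 255.54], [6.69, 114.76], [-157.13, 157.13]. Speed limits (degrees/s): [127.2, 127.2, 172.46, 172.46, 180, 180, 180].

## Interface

Orientations are given as a 3x3 rotation matrix whose columns are the frame's x, y, z axes.
In Python, from bench import sensors, viewer, order gives the robot as it stands.
- The arm moves only by the shell command python3 -m creep 'ROWS' [FORCE]. ROWS is JSON, a list of rows, each an object with "jaw": the finger opening in mm, from 0 to 91.8; "linear": the shift along the world's x, y, z in mm, a list of three; "turn": the turn, a rotation vector about the world's x, y, z in rad, a list of three. In form: [{"jaw": jaw, "linear": [tx, ty, tz], "turn": [wx, wy, wz]}, ...]. A call has exactly 8 rows; each row is the pose to reach, as a shift and turn from the pose commanded when the call began; what a row does not reach only later rows make up. A row lasts 1/10 s, in which the tool goes at most 50 mm and 8.59 degrees, less where a joint would pass 70% of its speed; a pose out of reach is approached as far as the arm can. A call with a gripper value outside its range is refused whole. The fingers move at their own pace and stop on an object; FORCE is the grip in N (left out, the last holds). Time passes only in rows, so rows that repeat a pose let the fingers close, or fill a call up. It gives the time, the measured TCP pose, the force and the opening at its end, in the units of the state.
- sensors.get_obs(): the state, without advancing time (a new reading comes with each control period).
- viewer.read_camera(name): name is "side" or "top" or "wrist"; returns a dict with "img" (384x512x3 uint8, blue, green, red), "range_z" (384x512 float32, m along the optical axis (not along the pixel's ray), 0 where there is no reading), "fx", "fy", "cx", "cy" (pixels), "eye" and "attitude" of the camera in the world. Camera axes: x right, y down, z forward; pixel columns grow to the right and rows downward; lengths in m; the calibration is good to about 2 mm. A picture is of the moment at which its call begins.
- order.close_job(): hands the job in, once; it reports no verdict.
The state is a dict: "t": time; "joint_positions": joint angles; "dq": joint speeds; "joint_efforts": joint torques, N m; "tool_pos": TCP position; "orientation": TCP orientation; "ft_force": force on the tool from outside, world axes, zero at the start; "moment": the same for the moment, N m; "finger_gap": finger opening in m.
Only numpy, scipy, OpenCV 4.12 (cv2) and the standard library are available. Lean on these libraries where they do the work, as an engineer would, in place of code of your own. Each camera call takes 0.05 s, during which the arm holds its last target.

## Task

The filling pot is empty and its pressure is let off, so take its gauge off before the pot goes to the wash. Pull the coupling's spring collar up, turn it anticlockwise (seen from above) until it stays up by itself, and let go of it; then lift the gauge straight out and stand it upright, dial up, on the mat of the blue parts tray without dropping it. Leave the collar parked up and disturb nothing else on the counter.

Things in the scene. Friction and masses are not known exactly. Their poses are not given: they have to be found in the camera images.
- pot: stainless pressure filling pot, fixed to the counter, 154 mm across, lid 146 mm high; six brass wing nuts round the rim (to 91 mm from the axis, 158 mm high), low fittings on the lid (to 167 mm high). Origin: centre of its underside, axis vertical. In the middle of the lid stands the coupling; under its collar a dark index ring (67 mm across, top 169 mm high) has a red mark (locked, pot's -x) and a green one (parked)
- coupling (a point): centre of the mouth of the coupling, 196 mm above the counter, on the pot's axis: a vertical bore 30 mm wide and 24 mm deep for the gauge's plug, with a slotted crown up to 208 mm high, surrounded by the spring collar
- collar_grip (a point): point on the axis of the spring collar, 20 mm above its lower and 12 mm below its upper edge; moves up with it. The collar is a knurled aluminium ring with a yellow stripe, 58 mm outer diameter, 32 mm high; locked, it spans 176 to 208 mm above the counter, and the top of the gauge head (42 mm wide) is 42 mm above this point. Two claws inside it hold the gauge's plug
- collar (a joint): lift of the collar in m, 0 (down, locked) to 0.010 (stop). Spring and weight pull it down with about 6.5 N at the bottom, 11.5 N at the top. It must be up at least 8 mm to be turned; parked it rests at 0.005 to 0.006
- collar_turn (a joint): turn of the collar in rad, positive anticlockwise from above; about 0 when locked, where it has some 0.15 of play until lifted. It must pass over a ridge that ends at about 1.0; let go beyond that (best at about 1.2; stop at 1.31) it drops some 2 to 4 mm onto its parking shelf and stays up. It turns easily (under 0.1 N m)
- gauge: pressure gauge with its plug, loose, 62 mm tall, about 0.2 kg. Origin: centre of the flat underside of the plug; z up through the dial. From below: brass plug 26 mm across, 20 mm tall; two lugs reaching 20 mm either way along y (20 to 26 mm up); stem 20 mm across (to 44 mm up); round steel head 42 mm across, with a white dial on top
- gauge_head (a point): centre of the top of the gauge head (42 mm across, 18 mm tall), on the gauge's axis. At the start it is 238 mm above the counter, the plug's underside at 176 mm. With the collar parked there are only about 6 mm free below the head, so grip the head with the fingertips. Collar locked: its claws keep the plug in. Parked: the gauge lifts straight up freely (1.5 mm side play), clear after 40 mm
- tray: blue plastic parts tray, 170 mm (x) by 200 mm (y), rim 34 mm high, fixed to the counter. Origin: centre of its underside. A black rubber mat covers its floor, its top 7 mm above the counter. A steel ferrule stands near its +x, +y corner
- ferrule: steel pipe ferrule, 50 mm across, 30 mm high, standing in the tray at about x +52, y +60 mm from its centre; bystander. Origin: centre of its underside
- beaker: empty glass beaker, 70 mm across, 95 mm high; bystander
- oil_bottle: amber bottle, 58 mm across, 150 mm high; bystander
- cream_jar: green glass jar, 66 mm across, 52 mm high; bystander
- balm_jar: amber jar with metal cap, 60 mm across, 46 mm high; bystander
- sponge: yellow sponge, 75 by 110 by 34 mm; bystander
- spatula: spatula with white handle, lying on the counter; bystander

How it is judged:
By the outcome, as a careful person would: the job done as asked, in the order asked, and still so for the second after the job is handed in, with the robot touching nothing.
It also fails if it takes over 56 s, if anything falls off the work surface, if the arm or the gripper's body presses on something with over 40 N, if the wrist force passes 120 N, or if a joint passes its speed limit or range.

## Working session

There is one attempt and no reset: what is moved stays moved. The work goes in short steps, Python scripts to look and compute and a shell command to move; the robot and the scene stay as the last step left them, time stands still between calls to the robot, and variables do not carry over. Pictures are saved under pics/ and viewed, and the job is handed in when it is done.

```bash
ls; mkdir -p pics; python3 - <<'E'
from bench import sensors, viewer, order
import cv2,numpy as np
o=sensors.get_obs()
for k,v in o.items(): print(k,np.round(v,4).tolist())
for n in ["side","top","wrist"]:
    c=viewer.read_camera(n)
    cv2.imwrite(f"pics/{n}0.png",c["img"]); np.savez(f"pics/{n}0.npz",**c)
    print(n,c["fx"],c["fy"],c["cx"],c["cy"],np.round(c["eye"],4).tolist(),np.round(c["attitude"],4).tolist())
E
```

```text
pics
t 0.0
joint_positions [-77.3272, 24.9366, 1.4304, 90.1887, -0.665, 64.973, -4.3022]
dq [-0.0355, -0.0708, 0.0096, 0.0667, -0.0288, -0.0194, 0.0407]
joint_efforts [0.0001, -66.7852, 0.9847, -31.4458, -0.0606, 0.043, 0.0002]
tool_pos [0.1987, 0.592, 0.2259]
orientation [[0.3182, 0.948, -0.0004], [0.948, -0.3182, -0.0015], [-0.0016, 0.0001, -1.0]]
ft_force [-0.8915, -0.2437, 0.0831]
moment [-0.0309, 0.0095, 0.0567]
finger_gap 0.0917
side 486.86414638018323 486.86414638018323 260.6571910173028 189.81906583781574 [0.4405, 0.7097, 1.0275] [[-0.9646, -0.2057, 0.1649], [-0.2636, 0.7578, -0.5969], [-0.0022, -0.6193, -0.7852]]
top 363.8176374844521 363.8176374844521 254.74123975800595 191.2416158614027 [0.4955, 0.0287, 1.0322] [[0.0021, -0.9916, 0.129], [-0.9998, 0.0006, 0.0203], [-0.0202, -0.129, -0.9914]]
wrist 272.51670648484327 272.51670648484327 254.40302179101315 193.3993420748838 [0.1301, 0.6148, 0.3845] [[0.3178, 0.9132, 0.2551], [0.9481, -0.3056, -0.0873], [-0.0017, 0.2697, -0.963]]
```

View pics/top0.png

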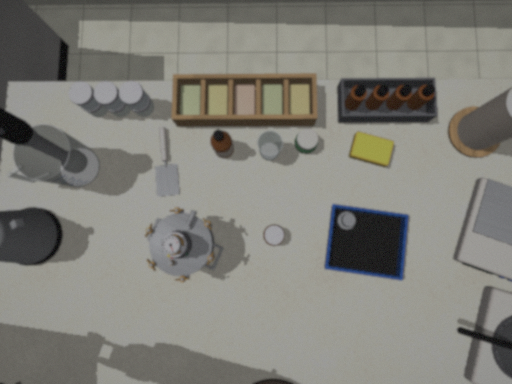

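View pics/side0.png

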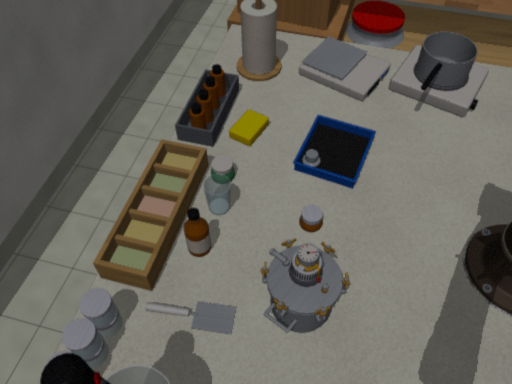

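View pics/wrist0.png

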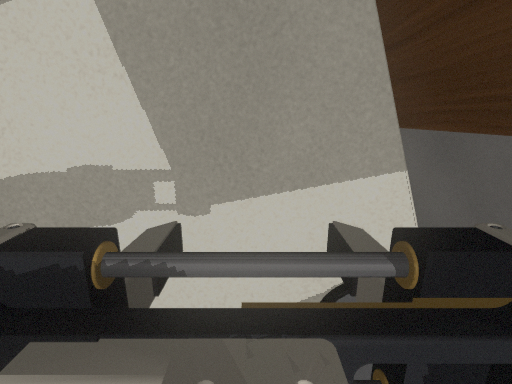

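Top view: pot at about (178,245), tray at (367,241), and a balm jar between them at (274,235). The side view shows the dial at (308,255). Next I'll measure these.

```bash
cat > h.py <<'E'
import numpy as np,cv2
def load(n): 
    d=np.load(f"pics/{n}.npz"); return {k:d[k] for k in d}
def ray(c,u,v):
    d=np.array([(u-c["cx"])/c["fx"],(v-c["cy"])/c["fy"],1.0]); return c["eye"],c["attitude"]@d
def onz(c,u,v,z):
    e,d=ray(c,u,v); return e+d*(z-e[2])/d[2]
def cloud(c):
    vv,uu=np.mgrid[0:384,0:512]; z=c["range_z"]
    P=np.stack([(uu-c["cx"])/c["fx"]*z,(vv-c["cy"])/c["fy"]*z,z],-1)
    W=P@c["attitude"].T+c["eye"]; W[z==0]=np.nan; return W
E
python3 - <<'E'
from h import *
for n,(u0,v0,u1,v1) in dict(top0=(135,195,225,290),side0=(250,225,360,335)).items():
    c=load(n); k=cv2.resize(c["img"][v0:v1,u0:u1],None,fx=6,fy=6,interpolation=cv2.INTER_CUBIC)
    cv2.imwrite(f"pics/{n}crop.png",k[:600])
    W=cloud(c); Z=W[...,2]
    m=(np.abs(Z-.238)<.006)&(abs(W[...,0]-.4)<.25)&(abs(W[...,1]-.2)<.2)
    print(n,m.sum(),np.nanmean(W[m],0) if m.any() else 0, W[m].min(0),W[m].max(0))
    # head pixels
    ys,xs=np.where(m); print("px",xs.mean(),ys.mean(), onz(c,xs.mean(),ys.mean(),.238))
    b,g,r=[c["img"][...,i].astype(int) for i in range(3)]
    bl=((b>90)&(b-r>60)&(b-g>40)).astype(np.uint8)
    cs,_=cv2.findContours(bl,0,2); k=max(cs,key=cv2.contourArea); R=cv2.minAreaRect(k); print(R)
    bx=cv2.boxPoints(R); print(np.array([onz(c,*p,.034)[:2] for p in bx]).round(4).tolist(), onz(c,*R[0],.034))
E
```

```text
top0 295 [0.48207487 0.22873218 0.23767934] [0.46183761 0.20862548 0.23431911] [0.50281631 0.24883303 0.24145338]
px 170.03389830508473 244.61694915254236 [0.48206203 0.22864976 0.238     ]
((366.97998046875, 241.6399688720703), (77.92316436767578, 63.781036376953125), 8.13010311126709)
[[0.4183, -0.1369], [0.5884, -0.1653], [0.5583, -0.3735], [0.3903, -0.3409]] [ 0.48785048 -0.25440258  0.034     ]
side0 366 [0.48218019 0.23121765 0.23741893] [0.46169553 0.20942339 0.23217921] [0.50270839 0.25191911 0.24205149]
px 307.42622950819674 252.8551912568306 [0.48212758 0.23165015 0.238     ]
((334.218505859375, 146.8202362060547), (67.90003204345703, 54.537628173828125), 17.81888771057129)
[[0.5879, -0.1606], [0.5859, -0.3749], [0.3893, -0.3379], [0.4079, -0.1341]] [ 0.49124979 -0.24686347  0.034     ]
```

```bash
echo
```

```text
(no output)
```

View pics/top0crop.png

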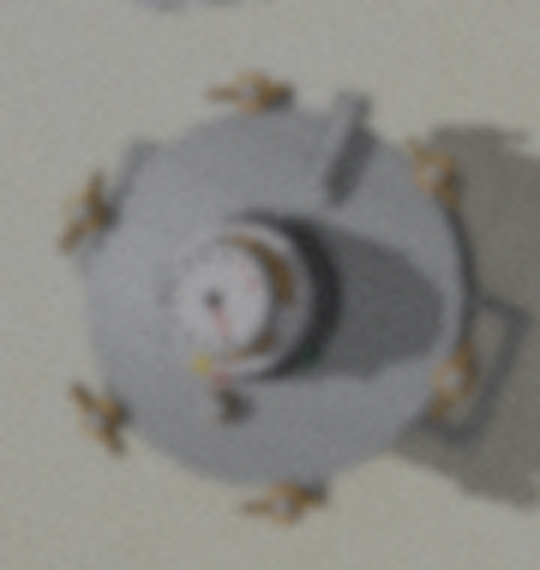

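View pics/side0crop.png

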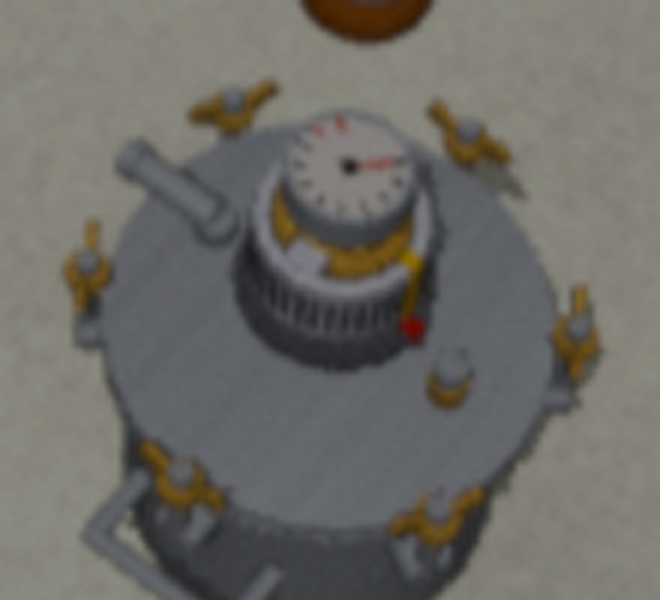

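The dial centre comes out at (0.482, 0.230) in both views, and the tray centre at about (0.490, -0.251). The yellow stripe sits over the red mark, so the collar is locked. Before moving I'll check the heights along the path.

```bash
python3 - <<'E'
from h import *
H={}
for n in ("top0","side0"):
    W=cloud(load(n)).reshape(-1,3); W=W[~np.isnan(W).any(1)]
    for p in W[(W[:,2]>.1)&(W[:,2]<.9)]:
        k=(round(p[0]/.1),round(p[1]/.1)); H[k]=max(H.get(k,0),p[2])
print("cols y from 0.9 to -0.5")
for i in range(-1,10): print(i/10,[round(float(H.get((i,j),0)),2) for j in range(9,-6,-1)])
E
```

```text
cols y from 0.9 to -0.5
-0.1 [0.0, 0.0, 0.0, 0.0, 0.0, 0.0, 0.0, 0.0, 0.0, 0.0, 0.0, 0.0, 0.0, 0.0, 0.0]
0.0 [0.0, 0.0, 0.0, 0.0, 0.0, 0.0, 0.0, 0.0, 0.0, 0.0, 0.0, 0.0, 0.0, 0.0, 0.0]
0.1 [0.0, 0.0, 0.0, 0.0, 0.0, 0.0, 0.0, 0.0, 0.1, 0.15, 0.1, 0.0, 0.0, 0.0, 0.0]
0.2 [0.0, 0.0, 0.0, 0.0, 0.3, 0.0, 0.0, 0.0, 0.0, 0.0, 0.0, 0.0, 0.0, 0.0, 0.15]
0.3 [0.0, 0.0, 0.0, 0.0, 0.0, 0.0, 0.0, 0.0, 0.0, 0.0, 0.0, 0.0, 0.0, 0.16, 0.16]
0.4 [0.0, 0.0, 0.16, 0.15, 0.0, 0.0, 0.17, 0.17, 0.15, 0.0, 0.0, 0.0, 0.0, 0.0, 0.0]
0.5 [0.0, 0.0, 0.18, 0.2, 0.0, 0.0, 0.24, 0.24, 0.16, 0.0, 0.0, 0.0, 0.0, 0.0, 0.0]
0.6 [0.0, 0.0, 0.18, 0.19, 0.19, 0.0, 0.16, 0.16, 0.0, 0.0, 0.0, 0.0, 0.0, 0.0, 0.0]
0.7 [0.0, 0.0, 0.17, 0.41, 0.31, 0.0, 0.0, 0.15, 0.16, 0.1, 0.0, 0.0, 0.0, 0.0, 0.0]
0.8 [0.0, 0.0, 0.0, 0.4, 0.19, 0.12, 0.0, 0.15, 0.15, 0.0, 0.0, 0.0, 0.0, 0.0, 0.23]
0.9 [0.0, 0.0, 0.0, 0.0, 0.12, 0.12, 0.12, 0.0, 0.0, 0.0, 0.0, 0.12, 0.12, 0.11, 0.0]
```

```bash
python3 -m creep '[{"jaw":91,"linear":[0,0,35],"turn":[0,0,0]},{"jaw":91,"linear":[15,-19,70],"turn":[0,0,0]},{"jaw":91,"linear":[40,-51,80],"turn":[0,0,0]},{"jaw":91,"linear":[65,-83,80],"turn":[0,0,0]},{"jaw":91,"linear":[90,-115,80],"turn":[0,0,0]},{"jaw":91,"linear":[115,-147,80],"turn":[0,0,0]},{"jaw":91,"linear":[140,-180,80],"turn":[0,0,0]},{"jaw":91,"linear":[165,-212,80],"turn":[0,0,0]}]' 50
python3 -m creep '[{"jaw":91,"linear":[25,-32,0],"turn":[0,0,0]},{"jaw":91,"linear":[50,-64,0],"turn":[0,0,0]},{"jaw":91,"linear":[75,-96,0],"turn":[0,0,0]},{"jaw":91,"linear":[95,-122,0],"turn":[0,0,0]},{"jaw":91,"linear":[110,-141,0],"turn":[0,0,0]},{"jaw":91,"linear":[118,-151,0],"turn":[0,0,0]},{"jaw":91,"linear":[118,-151,0],"turn":[0,0,0]},{"jaw":91,"linear":[118,-151,0],"turn":[0,0,0]}]' 50
python3 - <<'E'
from bench import sensors, viewer
import cv2,numpy as np
o=sensors.get_obs(); print(o["tool_pos"],o["ft_force"],o["joint_positions"])
c=viewer.read_camera("wrist"); cv2.imwrite("pics/w1.png",c["img"]); np.savez("pics/w1.npz",**c)
E
```

```text
t: 0.95
tool_pos: [0.3646, 0.3788, 0.3066]
orientation: [[0.318, 0.948, -0.0], [0.948, -0.318, -0.0], [-0.0, -0.0, -1.0]]
ft_force: [0.9, 0.7, 0.1]
finger_gap: 0.0908
t: 1.75
tool_pos: [0.4811, 0.2307, 0.3066]
orientation: [[0.317, 0.948, -0.001], [0.948, -0.317, 0.0], [0.0, -0.001, -1.0]]
ft_force: [-0.3, 0.4, -0.7]
finger_gap: 0.0912
[0.48113932 0.23066851 0.30655517] [-0.26217919  0.40891896 -0.6789397 ] [-42.72535033  12.81201855  14.23714986  96.6716407   -3.3528889
  70.95145475  43.76886342]
```

View pics/w1.png

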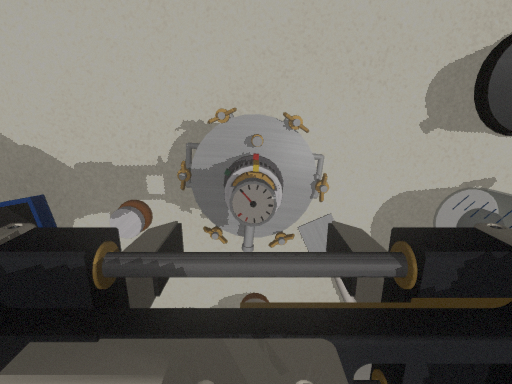

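The wrist view shows the dial at (253,203) and the yellow stripe over the red mark at (256,160). I'll check the dial's position from this camera as well.

```bash
python3 - <<'E'
from h import *
c=load("w1"); W=cloud(c); 
m=(np.abs(W[...,2]-.238)<.006)&(abs(W[...,0]-.48)<.04)&(abs(W[...,1]-.23)<.04)
ys,xs=np.where(m); print(m.sum(),xs.mean(),ys.mean(),onz(c,xs.mean(),ys.mean(),.238),W[m].mean(0))
(x,y),r=cv2.minEnclosingCircle(np.argwhere(m)[:,::-1].astype(np.float32)); print(x,y,r,onz(c,x,y,.238))
# collar top ring
m=(np.abs(W[...,2]-.208)<.004)&(abs(W[...,0]-.48)<.04)&(abs(W[...,1]-.23)<.04); print(m.sum(),W[m].min(0),W[m].max(0))
E
```

```text
1748 252.73169336384439 202.68478260869566 [0.48009986 0.22891565 0.238     ] [0.48029146 0.22885014 0.23775438]
252.69821166992188 202.724365234375 23.835861206054688 [0.48012495 0.22887637 0.238     ]
878 [0.45204066 0.19996057 0.20400281] [0.5041225  0.25751232 0.21055193]
```

```bash
python3 -m creep '[{"jaw":91,"linear":[-1,-1,-10],"turn":[0,0,-0.12]},{"jaw":91,"linear":[-1,-1,-20],"turn":[0,0,-0.24]},{"jaw":91,"linear":[-1,-1,-35],"turn":[0,0,-0.36]},{"jaw":91,"linear":[-1,-1,-50],"turn":[0,0,-0.48]},{"jaw":91,"linear":[-1,-1,-65],"turn":[0,0,-0.6]},{"jaw":91,"linear":[-1,-1,-80],"turn":[0,0,-0.72]},{"jaw":91,"linear":[-1,-1,-90],"turn":[0,0,-0.84]},{"jaw":91,"linear":[-1,-1,-95],"turn":[0,0,-0.9]}]' 50
python3 -m creep '[{"jaw":91,"linear":[0,0,-7],"turn":[0,0,0]},{"jaw":91,"linear":[0,0,-14],"turn":[0,0,0]},{"jaw":91,"linear":[0,0,-21],"turn":[0,0,0]},{"jaw":91,"linear":[0,0,-27],"turn":[0,0,0]},{"jaw":91,"linear":[0,0,-31],"turn":[0,0,0]},{"jaw":91,"linear":[0,0,-34],"turn":[0,0,0]},{"jaw":91,"linear":[0,0,-34],"turn":[0,0,0]},{"jaw":91,"linear":[0,0,-34],"turn":[0,0,0]}]' 50
python3 - <<'E'
from bench import sensors, viewer
import cv2,numpy as np
o=sensors.get_obs(); print(o["tool_pos"],o["ft_force"],o["joint_positions"])
for n in ("side","wrist"):
  c=viewer.read_camera(n); np.savez(f"pics/{n}2.npz",**c)
  i=c["img"]; i=cv2.resize(i[200:350,230:390],None,fx=4,fy=4) if n=="side" else i
  cv2.imwrite(f"pics/{n}2.png",i)
E
```

```text
t: 2.6
tool_pos: [0.4793, 0.2301, 0.2106]
orientation: [[0.941, 0.338, -0.002], [0.338, -0.941, -0.0], [-0.002, -0.0, -1.0]]
ft_force: [-0.3, 1.0, 0.3]
finger_gap: 0.0909
t: 3.4
tool_pos: [0.481, 0.2285, 0.1779]
orientation: [[0.94, 0.34, 0.0], [0.34, -0.94, 0.0], [0.0, -0.0, -1.0]]
ft_force: [0.0, -0.3, -1.2]
finger_gap: 0.0909
[0.48102235 0.22852927 0.1778905 ] [ 0.00520282 -0.29000506 -1.2181611 ] [-47.69844917  19.55268229  21.61175347 108.03207563  -8.76568345
  53.99958606  -2.17608815]
```

View pics/side2.png

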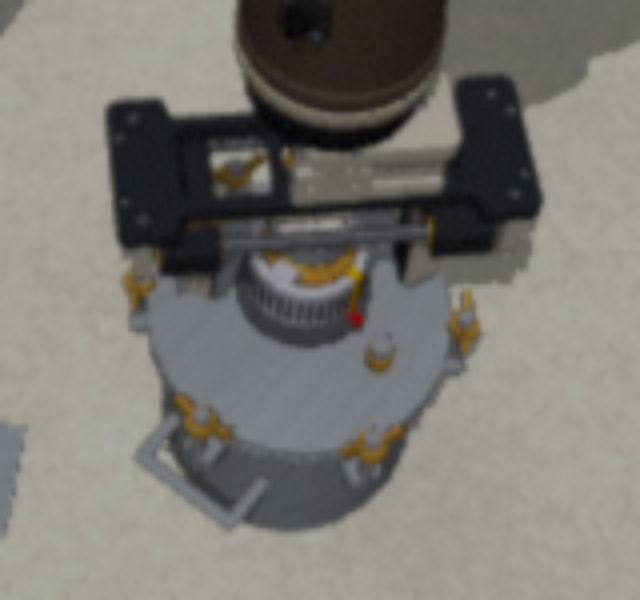

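View pics/wrist2.png

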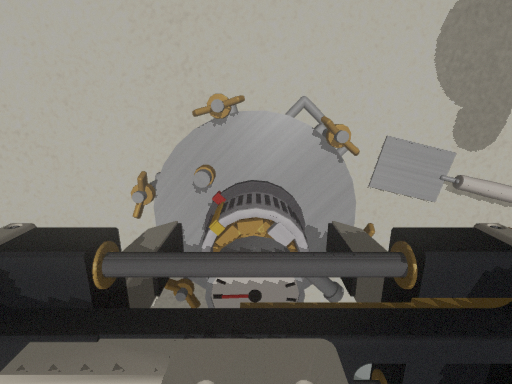

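The collar spans (205–305) in the wrist view, centred between the fingers, and nothing is touching. Closing now.

```bash
python3 -m creep '[{"jaw":75,"linear":[0,0,0],"turn":[0,0,0]},{"jaw":64,"linear":[0,0,0],"turn":[0,0,0]},{"jaw":60,"linear":[0,0,0],"turn":[0,0,0]},{"jaw":54,"linear":[0,0,0],"turn":[0,0,0]},{"jaw":50,"linear":[0,0,0],"turn":[0,0,0]},{"jaw":50,"linear":[0,0,0],"turn":[0,0,0]},{"jaw":50,"linear":[0,0,0],"turn":[0,0,0]},{"jaw":50,"linear":[0,0,0],"turn":[0,0,0]}]' 50
```

```text
t: 4.3
tool_pos: [0.4813, 0.2287, 0.1778]
orientation: [[0.94, 0.34, 0.001], [0.34, -0.94, 0.0], [0.001, 0.0, -1.0]]
ft_force: [4.7, 1.2, -2.5]
finger_gap: 0.0575
```

```bash
python3 -m creep '[{"jaw":50,"linear":[0.5,0,1.5],"turn":[0,0,0]},{"jaw":50,"linear":[0.5,0,3],"turn":[0,0,0]},{"jaw":50,"linear":[0.5,0,4.5],"turn":[0,0,0]},{"jaw":50,"linear":[0.5,0,6],"turn":[0,0,0]},{"jaw":50,"linear":[0.5,0,7.5],"turn":[0,0,0]},{"jaw":50,"linear":[0.5,0,9],"turn":[0,0,0]},{"jaw":50,"linear":[0.5,0,9.5],"turn":[0,0,0]},{"jaw":50,"linear":[0.5,0,9.5],"turn":[0,0,0]}]' 50
```

```text
t: 5.1
tool_pos: [0.4813, 0.2286, 0.1848]
orientation: [[0.94, 0.34, -0.0], [0.34, -0.94, -0.002], [-0.001, 0.001, -1.0]]
ft_force: [12.3, 5.4, -29.9]
finger_gap: 0.0574
```

Down-pull is 30 N, above the expected 11.5 N, with some side force. I'll look at the collar before going on.

```bash
python3 - <<'E'
from bench import sensors, viewer
import cv2,numpy as np
o=sensors.get_obs(); print(o["tool_pos"],o["ft_force"],o["moment"])
for n in ("side","wrist"):
  c=viewer.read_camera(n); np.savez(f"pics/{n}3.npz",**c)
  i=c["img"]; i=cv2.resize(i[240:300,270:350],None,fx=8,fy=8,interpolation=2) if n=="side" else cv2.resize(i[150:310,160:360],None,fx=4,fy=4,interpolation=2)[:600]
  cv2.imwrite(f"pics/{n}3.png",i)
E
```

```text
[0.4813359  0.22863802 0.1848429 ] [ 12.34425838   5.42928357 -29.90237984] [ 1.14286558 -2.56023295 -0.06522618]
```

View pics/side3.png

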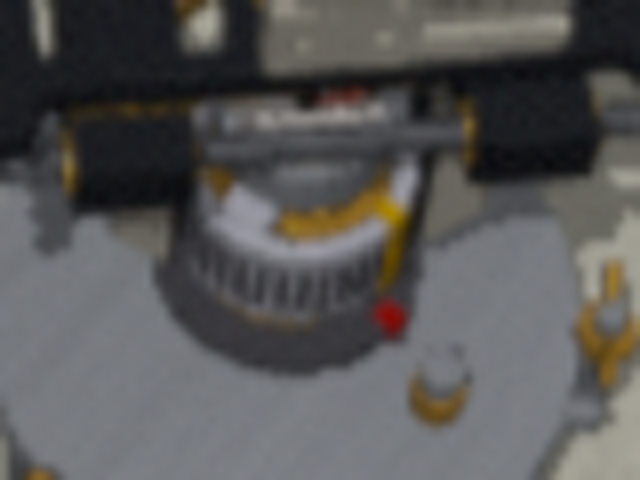

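View pics/wrist3.png

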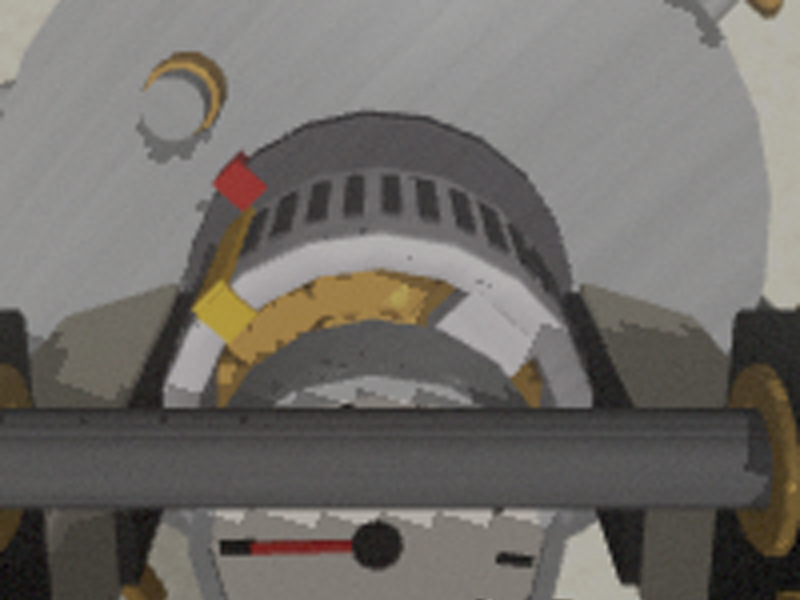

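```bash
python3 - <<'E'
from h import *
for n in ("wrist2","wrist3","side0","side3"):
    c=load(n); W=cloud(c); b,g,r=[c["img"][...,i].astype(int) for i in range(3)]
    R=np.hypot(W[...,0]-.4812,W[...,1]-.2290)
    m=(R>.024)&(R<.0275)&(W[...,2]>.2)&(W[...,2]<.225)&(b>140 if 'w' in n else b>100)
    print(n,m.sum(),np.median(W[...,2][m]) if m.any() else 0)
    y=(r-b>70)&(g-b>60)&(R<.034)&(W[...,2]>.17)
    if y.any(): print("  yellow",y.sum(),np.percentile(W[...,2][y],[5,50,95]).round(4),np.degrees(np.arctan2(np.median(W[...,1][y])-.229,np.median(W[...,0][y])-.4812)).round(1))
    rd=(r-b>70)&(r-g>70)&(R<.04)&(W[...,2]<.18)&(W[...,2]>.16)
    if rd.any(): print("  red",rd.sum(),np.degrees(np.arctan2(np.median(W[...,1][rd])-.229,np.median(W[...,0][rd])-.4812)).round(1))
E
```

```text
wrist2 779 0.20843057145040533
  yellow 150 [0.2079 0.209  0.21  ] 155.7
  red 72 157.2
wrist3 656 0.21536975570491051
  yellow 154 [0.2083 0.2158 0.2169] 156.0
  red 84 157.2
side0 68 0.20813099976082955
  yellow 15 [0.2042 0.2077 0.209 ] 149.9
  red 6 152.4
side3 42 0.21506164807248013
  yellow 30 [0.1992 0.2078 0.2174] 144.5
  red 8 153.9
```

The collar rose 7 mm with the fingers, so there was no slip, but the side load along the jaw axis is making it bind. I'll shift the hand along that axis to take the load off.

```bash
python3 -m creep '[{"jaw":50,"linear":[0.3,0.1,0],"turn":[0,0,0]},{"jaw":50,"linear":[0.6,0.2,0],"turn":[0,0,0]},{"jaw":50,"linear":[0.9,0.3,0],"turn":[0,0,0]},{"jaw":50,"linear":[1,0.4,0],"turn":[0,0,0]},{"jaw":50,"linear":[1,0.4,0],"turn":[0,0,0]},{"jaw":50,"linear":[1,0.4,0],"turn":[0,0,0]},{"jaw":50,"linear":[1,0.4,0],"turn":[0,0,0]},{"jaw":50,"linear":[1,0.4,0],"turn":[0,0,0]}]' 50
python3 -c "
from bench import sensors;o=sensors.get_obs();print(o['moment'])"
```

```text
t: 6.0
tool_pos: [0.4813, 0.2287, 0.1848]
orientation: [[0.94, 0.34, -0.002], [0.34, -0.94, -0.002], [-0.003, 0.001, -1.0]]
ft_force: [8.1, 4.6, -26.6]
finger_gap: 0.0576
[ 0.86776423 -1.78567064 -0.11713157]
```

```bash
python3 -m creep '[{"jaw":50,"linear":[0.5,0.3,0],"turn":[0,0,0]},{"jaw":50,"linear":[1,0.6,0],"turn":[0,0,0]},{"jaw":50,"linear":[1.5,0.9,0],"turn":[0,0,0]},{"jaw":50,"linear":[2,1.1,0],"turn":[0,0,0]},{"jaw":50,"linear":[2,1.1,0],"turn":[0,0,0]},{"jaw":50,"linear":[2,1.1,0.5],"turn":[0,0,0]},{"jaw":50,"linear":[2,1.1,1],"turn":[0,0,0]},{"jaw":50,"linear":[2,1.1,1],"turn":[0,0,0]}]' 50
python3 -c "
from bench import sensors;o=sensors.get_obs();print(o['moment'])"
```

```text
t: 6.8
tool_pos: [0.4814, 0.2287, 0.1859]
orientation: [[0.94, 0.34, -0.006], [0.34, -0.94, -0.003], [-0.007, 0.001, -1.0]]
ft_force: [-0.3, -1.1, -27.6]
finger_gap: 0.0571
[ 0.01513532 -0.07401166 -0.05528395]
```

The side load is gone, and the collar is now 8 mm up at a steady force. I'll raise it a little further.

```bash
python3 -m creep '[{"jaw":50,"linear":[0,0,0.3],"turn":[0,0,0]},{"jaw":50,"linear":[0,0,0.6],"turn":[0,0,0]},{"jaw":50,"linear":[0,0,0.9],"turn":[0,0,0]},{"jaw":50,"linear":[0,0,1.2],"turn":[0,0,0]},{"jaw":50,"linear":[0,0,1.2],"turn":[0,0,0]},{"jaw":50,"linear":[0,0,1.2],"turn":[0,0,0]},{"jaw":50,"linear":[0,0,1.2],"turn":[0,0,0]},{"jaw":50,"linear":[0,0,1.2],"turn":[0,0,0]}]' 50
python3 -c "
from bench import sensors;o=sensors.get_obs();print(o['moment'])"
```

```text
t: 7.6
tool_pos: [0.4814, 0.2287, 0.1871]
orientation: [[0.94, 0.34, -0.006], [0.34, -0.94, -0.003], [-0.007, 0.001, -1.0]]
ft_force: [-1.5, -0.6, -27.8]
finger_gap: 0.0574
[ 0.02360634  0.00544153 -0.10690834]
```

```bash
python3 -m creep '[{"jaw":50,"linear":[0,0,0],"turn":[0,0,0.05]},{"jaw":50,"linear":[0,0,0],"turn":[0,0,0.1]},{"jaw":50,"linear":[0,0,0],"turn":[0,0,0.15]},{"jaw":50,"linear":[0,0,0],"turn":[0,0,0.2]},{"jaw":50,"linear":[0,0,0],"turn":[0,0,0.25]},{"jaw":50,"linear":[0,0,0],"turn":[0,0,0.3]},{"jaw":50,"linear":[0,0,0],"turn":[0,0,0.35]},{"jaw":50,"linear":[0,0,0],"turn":[0,0,0.4]}]' 50
python3 -c "
from bench import sensors;o=sensors.get_obs();print(o['moment'])"
```

```text
t: 8.4
tool_pos: [0.4816, 0.2288, 0.188]
orientation: [[0.733, 0.681, -0.006], [0.681, -0.733, -0.003], [-0.006, -0.002, -1.0]]
ft_force: [-4.1, -1.7, -18.3]
finger_gap: 0.0572
[ 0.0230715   0.56451695 -0.17950173]
```

```bash
python3 -m creep '[{"jaw":50,"linear":[-0.2,0,0],"turn":[0,0,0.09]},{"jaw":50,"linear":[-0.4,0,0],"turn":[0,0,0.19]},{"jaw":50,"linear":[-0.6,0,0],"turn":[0,0,0.29]},{"jaw":50,"linear":[-0.8,0,0],"turn":[0,0,0.4]},{"jaw":50,"linear":[-1,0,0],"turn":[0,0,0.51]},{"jaw":50,"linear":[-1,0,0],"turn":[0,0,0.62]},{"jaw":50,"linear":[-1,0,0],"turn":[0,0,0.72]},{"jaw":50,"linear":[-1,0,0],"turn":[0,0,0.8]}]' 50
python3 - <<'E'
from bench import sensors, viewer
import cv2,numpy as np
o=sensors.get_obs(); print(o["tool_pos"],o["ft_force"],o["moment"],np.degrees(np.arctan2(o["orientation"][1][0],o["orientation"][0][0])))
for n in ("side","wrist"):
  c=viewer.read_camera(n); np.savez(f"pics/{n}4.npz",**c)
  i=c["img"]; i=cv2.resize(i[240:300,270:350],None,fx=8,fy=8,interpolation=2) if n=="side" else cv2.resize(i[150:310,160:360],None,fx=4,fy=4,interpolation=2)[:600]
  cv2.imwrite(f"pics/{n}4.png",i)
E
```

```text
t: 9.2
tool_pos: [0.4815, 0.2292, 0.188]
orientation: [[0.02, 1.0, -0.004], [1.0, -0.02, -0.002], [-0.002, -0.004, -1.0]]
ft_force: [-0.1, 0.6, -21.5]
finger_gap: 0.0573
[0.48147446 0.2292232  0.18802009] [ -0.13056985   0.60563928 -21.4708321 ] [ 0.46776042 -0.00381082 -0.00594277] 88.86228240921191
```

View pics/side4.png

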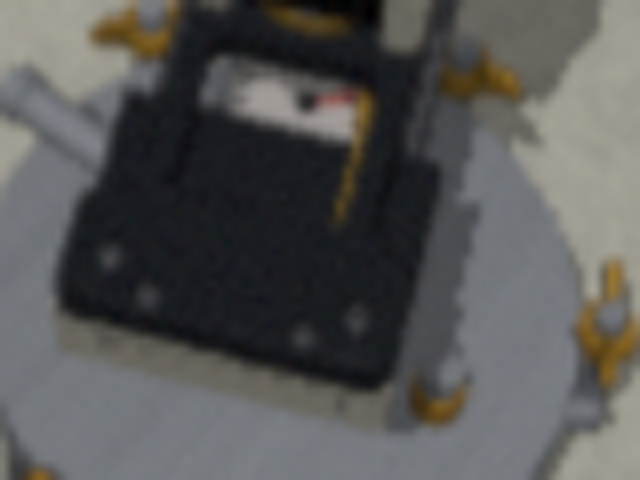

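View pics/wrist4.png

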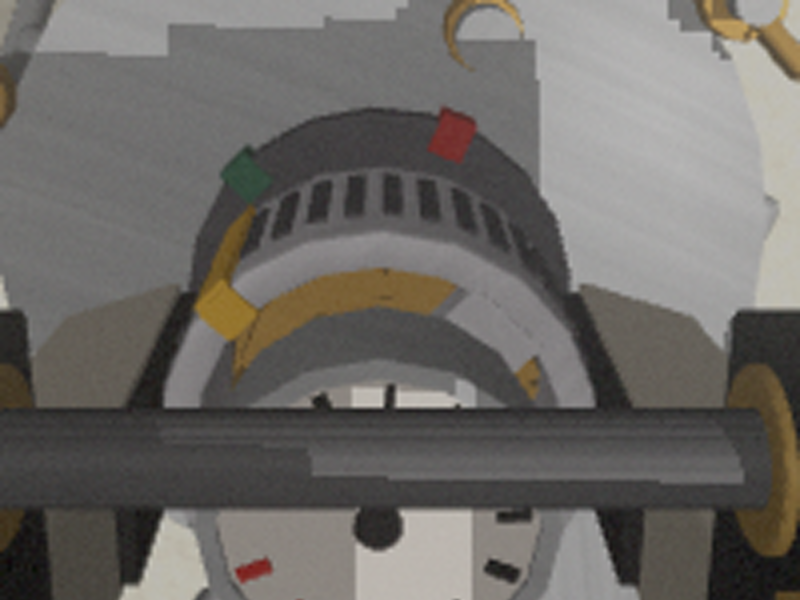

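The yellow stripe is at the green mark in the wrist view (stripe (225,305), green (245,172)), after a turn of about 1.20 rad. I'll lower it gently onto the shelf and open the jaws.

```bash
python3 -m creep '[{"jaw":50,"linear":[0,0,-1],"turn":[0,0,0]},{"jaw":50,"linear":[0,0,-2.5],"turn":[0,0,0]},{"jaw":50,"linear":[0,0,-4],"turn":[0,0,0]},{"jaw":50,"linear":[0,0,-5.5],"turn":[0,0,0]},{"jaw":50,"linear":[0,0,-6],"turn":[0,0,0]},{"jaw":50,"linear":[0,0,-6],"turn":[0,0,0]},{"jaw":50,"linear":[0,0,-6],"turn":[0,0,0]},{"jaw":50,"linear":[0,0,-6],"turn":[0,0,0]}]' 50
python3 -m creep '[{"jaw":58,"linear":[0,0,0],"turn":[0,0,0]},{"jaw":62,"linear":[0,0,0],"turn":[0,0,0]},{"jaw":70,"linear":[0,0,0],"turn":[0,0,0]},{"jaw":80,"linear":[0,0,0],"turn":[0,0,0]},{"jaw":91,"linear":[0,0,0],"turn":[0,0,0]},{"jaw":91,"linear":[0,0,0],"turn":[0,0,0]},{"jaw":91,"linear":[0,0,0],"turn":[0,0,0]},{"jaw":91,"linear":[0,0,5],"turn":[0,0,0]}]' 50
```

```text
t: 10.1
tool_pos: [0.4816, 0.2292, 0.1835]
orientation: [[0.026, 1.0, -0.003], [1.0, -0.026, -0.001], [-0.002, -0.003, -1.0]]
ft_force: [-7.2, -2.6, -8.3]
finger_gap: 0.0575
t: 10.9
tool_pos: [0.4831, 0.2299, 0.1881]
orientation: [[0.024, 1.0, -0.001], [1.0, -0.024, -0.001], [-0.001, -0.001, -1.0]]
ft_force: [-0.2, -1.0, -0.9]
finger_gap: 0.091
```

```bash
python3 - <<'E'
from bench import sensors, viewer
import cv2,numpy as np
o=sensors.get_obs(); print(o["tool_pos"],o["ft_force"],o["moment"])
c=viewer.read_camera("wrist"); np.savez("pics/wrist5.npz",**c)
cv2.imwrite("pics/wrist5.png",cv2.resize(c["img"][150:310,160:360],None,fx=4,fy=4,interpolation=2)[:600])
from h import *
W=cloud(c); b,g,r=[c["img"][...,i].astype(int) for i in range(3)]
R=np.hypot(W[...,0]-.4812,W[...,1]-.2290)
m=(R>.024)&(R<.0275)&(W[...,2]>.2)&(W[...,2]<.225)&(b>130); print("collar top",m.sum(),np.median(W[...,2][m]))
E
```

```text
[0.48305899 0.2298711  0.18811968] [-0.19549843 -1.03021509 -0.86815932] [ 0.0251233   0.00849446 -0.04314812]
collar top 1 0.21153707597272267
```

View pics/wrist5.png

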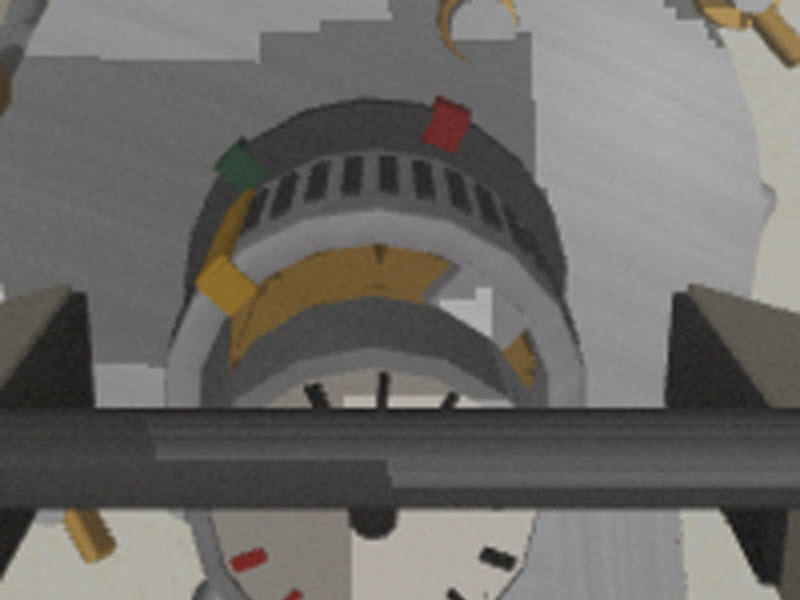

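The collar stays up at the green mark with the fingers open. Next I raise the hand to the head.

```bash
python3 -m creep '[{"jaw":91,"linear":[0,0,5],"turn":[0,0,0]},{"jaw":91,"linear":[0,0,11],"turn":[0,0,0]},{"jaw":91,"linear":[-1,0,17],"turn":[0,0,0]},{"jaw":91,"linear":[-2,-1,23],"turn":[0,0,0]},{"jaw":91,"linear":[-2,-1,28],"turn":[0,0,0]},{"jaw":91,"linear":[-2,-1,30],"turn":[0,0,0]},{"jaw":91,"linear":[-2,-1,30],"turn":[0,0,0]},{"jaw":91,"linear":[-2,-1,30],"turn":[0,0,0]}]' 50
python3 - <<'E'
from bench import sensors, viewer
import cv2,numpy as np
from h import *
o=sensors.get_obs(); print(o["tool_pos"],o["ft_force"],o["moment"])
c=viewer.read_camera("wrist"); np.savez("pics/wrist6.npz",**c)
cv2.imwrite("pics/wrist6.png",cv2.resize(c["img"][150:310,160:360],None,fx=4,fy=4,interpolation=2)[:600])
W=cloud(c); b,g,r=[c["img"][...,i].astype(int) for i in range(3)]
R=np.hypot(W[...,0]-.4812,W[...,1]-.2290)
for lo,hi in((.0245,.0265),(.0255,.028)):
  m=(R>lo)&(R<hi)&(W[...,2]>.2)&(W[...,2]<.225); print("collar top",m.sum(),np.percentile(W[...,2][m],[25,50,75,95]) if m.any() else 0)
E
```

```text
t: 11.75
tool_pos: [0.4813, 0.229, 0.2183]
orientation: [[0.024, 1.0, -0.0], [1.0, -0.024, -0.0], [-0.0, -0.0, -1.0]]
ft_force: [-0.0, 0.1, -0.8]
finger_gap: 0.091
[0.48128161 0.22900023 0.21829859] [-0.00217711  0.05717042 -0.76916768] [0.07354884 0.01492893 0.03183332]
collar top 455 [0.21336781 0.21378962 0.21420604 0.21489007]
collar top 610 [0.21326809 0.21371145 0.21414502 0.21484489]
```

View pics/wrist6.png

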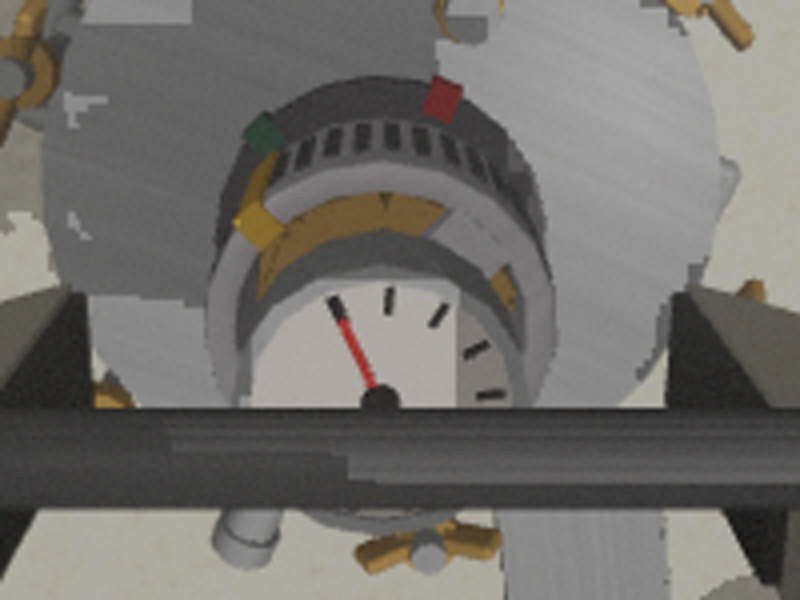

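The collar top is at 213.7 mm (up 5.6 mm, so parked). The fingertips are at 218.3 mm, between the collar and the underside of the head. I'll grip the head now.

```bash
python3 -m creep '[{"jaw":70,"linear":[0,0,0],"turn":[0,0,0]},{"jaw":56,"linear":[0,0,0],"turn":[0,0,0]},{"jaw":48,"linear":[0,0,0],"turn":[0,0,0]},{"jaw":42,"linear":[0,0,0],"turn":[0,0,0]},{"jaw":36,"linear":[0,0,0],"turn":[0,0,0]},{"jaw":34,"linear":[0,0,0],"turn":[0,0,0]},{"jaw":34,"linear":[0,0,0],"turn":[0,0,0]},{"jaw":34,"linear":[0,0,0],"turn":[0,0,0]}]' 25
python3 -c "
from bench import sensors;o=sensors.get_obs();print(o['moment'])"
```

```text
t: 12.6
tool_pos: [0.4814, 0.229, 0.2184]
orientation: [[0.024, 1.0, -0.0], [1.0, -0.024, 0.0], [0.0, -0.0, -1.0]]
ft_force: [0.4, -1.3, 0.5]
finger_gap: 0.0413
[ 0.00152621  0.04884544 -0.02714394]
```

Gripped at 41.3 mm with almost no load. I'll lift straight up, starting slowly.

```bash
python3 -m creep '[{"jaw":34,"linear":[0,0,1],"turn":[0,0,0]},{"jaw":34,"linear":[0,0,2],"turn":[0,0,0]},{"jaw":34,"linear":[0,0,3],"turn":[0,0,0]},{"jaw":34,"linear":[0,0,4],"turn":[0,0,0]},{"jaw":34,"linear":[0,0,5],"turn":[0,0,0]},{"jaw":34,"linear":[0,0,6],"turn":[0,0,0]},{"jaw":34,"linear":[0,0,8],"turn":[0,0,0]},{"jaw":34,"linear":[0,0,10],"turn":[0,0,0]}]' 25
python3 -c "
from bench import sensors;o=sensors.get_obs();print(o['moment'])"
```

```text
t: 13.4
tool_pos: [0.4814, 0.229, 0.2286]
orientation: [[0.024, 1.0, -0.0], [1.0, -0.024, 0.0], [0.0, -0.0, -1.0]]
ft_force: [0.3, -0.1, -1.0]
finger_gap: 0.0414
[ 0.05703558  0.04251626 -0.00589398]
```

```bash
python3 -m creep '[{"jaw":34,"linear":[0,0,5],"turn":[0,0,0]},{"jaw":34,"linear":[0,0,11],"turn":[0,0,0]},{"jaw":34,"linear":[0,0,18],"turn":[0,0,0]},{"jaw":34,"linear":[0,0,26],"turn":[0,0,0]},{"jaw":34,"linear":[0,0,35],"turn":[0,0,0]},{"jaw":34,"linear":[0,0,44],"turn":[0,0,0]},{"jaw":34,"linear":[0,0,51],"turn":[0,0,0]},{"jaw":34,"linear":[0,0,55],"turn":[0,0,0]}]' 25
python3 - <<'E'
from bench import sensors, viewer
import cv2,numpy as np
o=sensors.get_obs(); print(o["tool_pos"],o["ft_force"],o["moment"])
c=viewer.read_camera("side"); np.savez("pics/side7.npz",**c)
cv2.imwrite("pics/side7.png",cv2.resize(c["img"][180:330,210:410],None,fx=4,fy=4,interpolation=2)[:600])
c=viewer.read_camera("wrist"); np.savez("pics/wrist7.npz",**c);cv2.imwrite("pics/wrist7.png",c["img"])
E
```

```text
t: 14.2
tool_pos: [0.4817, 0.2292, 0.2844]
orientation: [[0.024, 1.0, 0.001], [1.0, -0.024, 0.001], [0.001, 0.001, -1.0]]
ft_force: [0.2, 0.0, -2.7]
finger_gap: 0.0414
[0.48166062 0.22917569 0.28443388] [ 0.16917711  0.03866732 -2.72445038] [0.00968987 0.01604455 0.03731634]
```

View pics/side7.png

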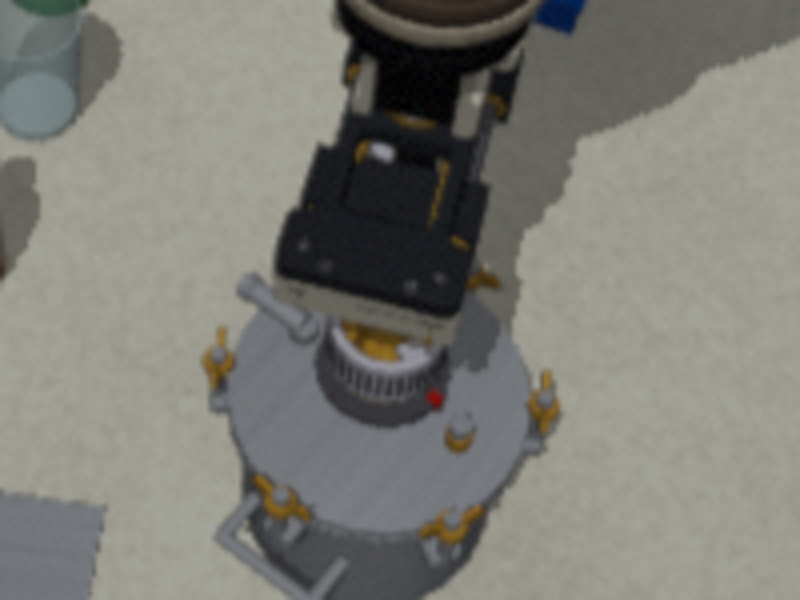

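View pics/wrist7.png

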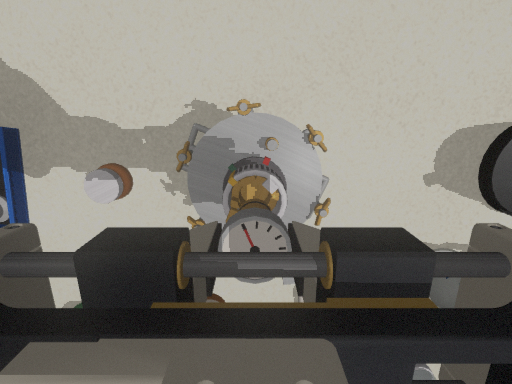

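The gauge is clear: force is -2.7 N, about 0.2 kg of added weight, with the plug underside at about 242 mm. Now over to the tray, turning the hand back on the way.

```bash
python3 -m creep '[{"jaw":34,"linear":[0,-8,5],"turn":[0,0,-0.04]},{"jaw":34,"linear":[0,-26,5],"turn":[0,0,-0.12]},{"jaw":34,"linear":[0,-54,5],"turn":[0,0,-0.22]},{"jaw":34,"linear":[0,-90,5],"turn":[0,0,-0.32]},{"jaw":34,"linear":[0,-130,5],"turn":[0,0,-0.42]},{"jaw":34,"linear":[0,-170,5],"turn":[0,0,-0.52]},{"jaw":34,"linear":[0,-210,5],"turn":[0,0,-0.62]},{"jaw":34,"linear":[0,-250,5],"turn":[0,0,-0.72]}]' 25
python3 -m creep '[{"jaw":34,"linear":[0,-40,0],"turn":[0,0,-0.08]},{"jaw":34,"linear":[0,-80,0],"turn":[0,0,-0.16]},{"jaw":34,"linear":[0,-120,0],"turn":[0,0,-0.24]},{"jaw":34,"linear":[0,-160,0],"turn":[0,0,-0.3]},{"jaw":34,"linear":[-1,-195,0],"turn":[0,0,-0.34]},{"jaw":34,"linear":[-2,-222,0],"turn":[0,0,-0.36]},{"jaw":34,"linear":[-2,-238,0],"turn":[0,0,-0.36]},{"jaw":34,"linear":[-2,-244,0],"turn":[0,0,-0.36]}]' 25
python3 - <<'E'
from bench import sensors, viewer
import cv2,numpy as np
from h import *
o=sensors.get_obs(); print(o["tool_pos"],o["ft_force"],o["joint_positions"])
for n in ("side","wrist","top"):
  c=viewer.read_camera(n); np.savez(f"pics/{n}8.npz",**c);cv2.imwrite(f"pics/{n}8.png",c["img"])
  if n!="wrist":
    W=cloud(c); R=np.hypot(W[...,0]-.4812,W[...,1]-.2290)
    m=(R>.022)&(R<.027)&(W[...,2]>.2)&(W[...,2]<.225); print("collar top",m.sum(),np.median(W[...,2][m]))
E
```

```text
t: 15.1
tool_pos: [0.4807, -0.0232, 0.2885]
orientation: [[0.682, 0.731, -0.0], [0.731, -0.682, 0.0], [0.0, -0.0, -1.0]]
ft_force: [0.5, 0.3, -2.3]
finger_gap: 0.0413
t: 15.9
tool_pos: [0.4782, -0.2673, 0.2884]
orientation: [[0.895, 0.446, -0.001], [0.446, -0.895, -0.001], [-0.001, 0.0, -1.0]]
ft_force: [0.1, 0.1, -2.6]
finger_gap: 0.0413
[ 0.47824735 -0.26734454  0.28839015] [ 0.06551287  0.14428719 -2.57692219] [-2.29593601 15.97443532 33.76222882 97.67758555 -9.35846749 69.20378263
 60.25751974]
collar top 191 0.21288917371388316
collar top 157 0.21317203336050472
```

View pics/side8.png

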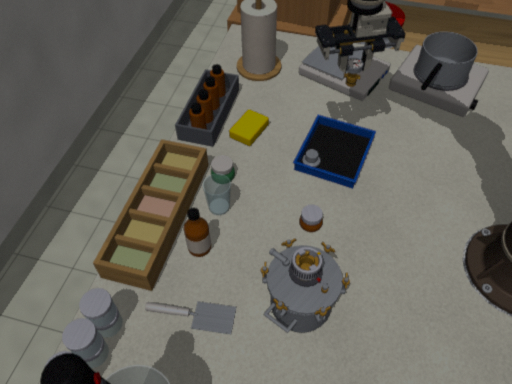

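View pics/wrist8.png

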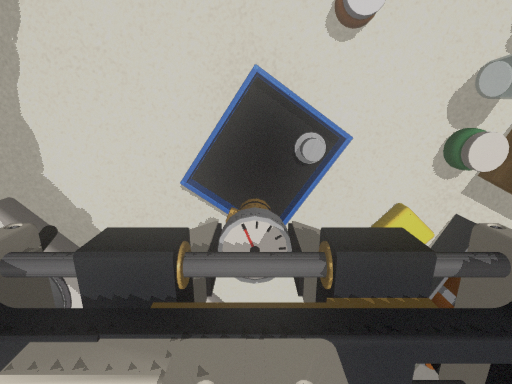

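The collar is still parked and nothing else has moved. In the wrist view the ferrule at (310,148) is well away from the spot I picked. Descending.

```bash
python3 -m creep '[{"jaw":34,"linear":[0,0,-10],"turn":[0,0,0]},{"jaw":34,"linear":[1,2,-35],"turn":[0,0,0]},{"jaw":34,"linear":[2,3,-70],"turn":[0,0,0]},{"jaw":34,"linear":[2,3,-110],"turn":[0,0,0]},{"jaw":34,"linear":[2,3,-150],"turn":[0,0,0]},{"jaw":34,"linear":[2,3,-185],"turn":[0,0,0]},{"jaw":34,"linear":[2,3,-208],"turn":[0,0,0]},{"jaw":34,"linear":[2,3,-220],"turn":[0,0,0]}]' 25
python3 -m creep '[{"jaw":34,"linear":[0,0,-4],"turn":[0,0,0]},{"jaw":34,"linear":[0,0,-8],"turn":[0,0,0]},{"jaw":34,"linear":[0,0,-11],"turn":[0,0,0]},{"jaw":34,"linear":[0,0,-13],"turn":[0,0,0]},{"jaw":34,"linear":[0,0,-15],"turn":[0,0,0]},{"jaw":34,"linear":[0,0,-16],"turn":[0,0,0]},{"jaw":34,"linear":[0,0,-16],"turn":[0,0,0]},{"jaw":34,"linear":[0,0,-16],"turn":[0,0,0]}]' 25
python3 - <<'E'
from bench import sensors, viewer
import cv2,numpy as np
o=sensors.get_obs(); print(o["tool_pos"],o["ft_force"])
c=viewer.read_camera("side"); cv2.imwrite("pics/side9.png",cv2.resize(c["img"][80:200,270:430],None,fx=5,fy=5,interpolation=2))
E
```

```text
t: 16.85
tool_pos: [0.4803, -0.26, 0.0659]
orientation: [[0.892, 0.451, -0.003], [0.451, -0.892, 0.002], [-0.002, -0.003, -1.0]]
ft_force: [-0.4, -0.3, -1.8]
finger_gap: 0.0412
t: 17.65
tool_pos: [0.4814, -0.2621, 0.0526]
orientation: [[0.893, 0.45, 0.0], [0.45, -0.893, -0.0], [0.0, 0.0, -1.0]]
ft_force: [-0.2, 0.0, -1.4]
finger_gap: 0.0418
[ 0.48143997 -0.2620651   0.05258432] [-0.19119831  0.04483358 -1.36688059]
```

View pics/side9.png

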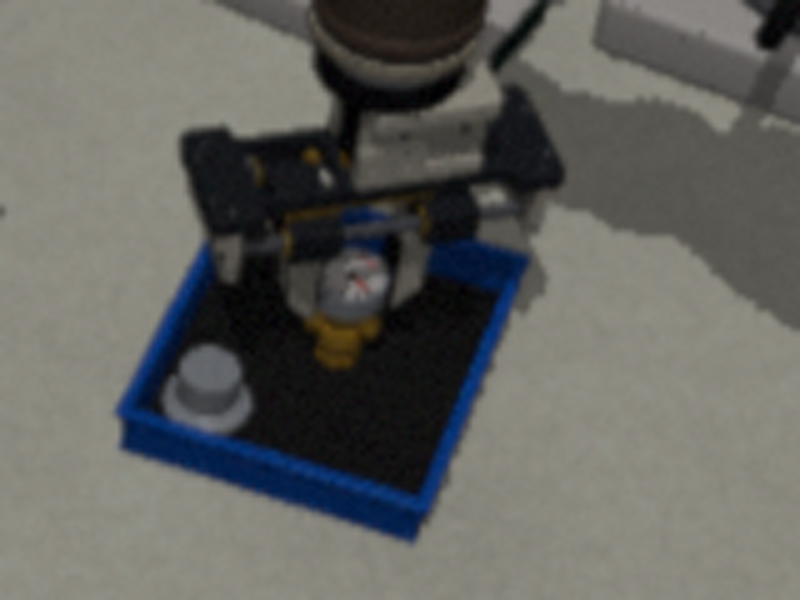

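The gauge hangs upright just above the mat, with the plug at (340,350). I'll feel down for contact.

```bash
python3 -m creep '[{"jaw":34,"linear":[0,0,-0.5],"turn":[0,0,0]},{"jaw":34,"linear":[0,0,-1],"turn":[0,0,0]},{"jaw":34,"linear":[0,0,-1.5],"turn":[0,0,0]},{"jaw":34,"linear":[0,0,-2],"turn":[0,0,0]},{"jaw":34,"linear":[0,0,-2.5],"turn":[0,0,0]},{"jaw":34,"linear":[0,0,-2.8],"turn":[0,0,0]},{"jaw":34,"linear":[0,0,-3],"turn":[0,0,0]},{"jaw":34,"linear":[0,0,-3],"turn":[0,0,0]}]' 25
```

```text
t: 18.5
tool_pos: [0.4814, -0.262, 0.0495]
orientation: [[0.893, 0.45, 0.0], [0.45, -0.893, -0.0], [0.0, 0.0, -1.0]]
ft_force: [-1.0, 0.1, -1.0]
finger_gap: 0.0417
```

```bash
python3 -m creep '[{"jaw":34,"linear":[0,0,-0.2],"turn":[0,0,0]},{"jaw":34,"linear":[0,0,-0.4],"turn":[0,0,0]},{"jaw":34,"linear":[0,0,-0.6],"turn":[0,0,0]},{"jaw":34,"linear":[0,0,-0.8],"turn":[0,0,0]},{"jaw":34,"linear":[0,0,-0.8],"turn":[0,0,0]},{"jaw":34,"linear":[0,0,-0.8],"turn":[0,0,0]},{"jaw":34,"linear":[0,0,-0.8],"turn":[0,0,0]},{"jaw":34,"linear":[0,0,-0.8],"turn":[0,0,0]}]' 25
```

```text
t: 19.3
tool_pos: [0.4816, -0.2622, 0.0494]
orientation: [[0.893, 0.45, 0.001], [0.45, -0.893, -0.0], [0.001, 0.0, -1.0]]
ft_force: [-2.4, 1.5, 10.4]
finger_gap: 0.0413
```

Contact, at +10 N. I'll ease off and open.

```bash
python3 -m creep '[{"jaw":34,"linear":[0,0,0.3],"turn":[0,0,0]},{"jaw":34,"linear":[0,0,0.5],"turn":[0,0,0]},{"jaw":40,"linear":[0,0,0.5],"turn":[0,0,0]},{"jaw":43,"linear":[0,0,0.5],"turn":[0,0,0]},{"jaw":46,"linear":[0,0,0.5],"turn":[0,0,0]},{"jaw":50,"linear":[0,0,0.5],"turn":[0,0,0]},{"jaw":56,"linear":[0,0,0.5],"turn":[0,0,0]},{"jaw":62,"linear":[0,0,0.5],"turn":[0,0,0]}]' 10
python3 -m creep '[{"jaw":65,"linear":[0,0,0],"turn":[0,0,0]},{"jaw":70,"linear":[0,0,4],"turn":[0,0,0]},{"jaw":70,"linear":[0,0,12],"turn":[0,0,0]},{"jaw":70,"linear":[0,0,25],"turn":[0,0,0]},{"jaw":70,"linear":[0,0,45],"turn":[0,0,0]},{"jaw":70,"linear":[0,0,70],"turn":[0,0,0]},{"jaw":70,"linear":[0,0,95],"turn":[0,0,0]},{"jaw":70,"linear":[0,0,110],"turn":[0,0,0]}]' 10
python3 -m creep '[{"jaw":70,"linear":[-5,0,15],"turn":[0,0,0]},{"jaw":70,"linear":[-15,0,30],"turn":[0,0,0]},{"jaw":70,"linear":[-30,0,45],"turn":[0,0,0]},{"jaw":70,"linear":[-50,0,60],"turn":[0,0,0]},{"jaw":70,"linear":[-70,0,70],"turn":[0,0,0]},{"jaw":70,"linear":[-85,0,75],"turn":[0,0,0]},{"jaw":70,"linear":[-90,0,75],"turn":[0,0,0]},{"jaw":70,"linear":[-90,0,75],"turn":[0,0,0]}]' 10
python3 - <<'E'
from bench import sensors, viewer
import cv2,numpy as np
from h import *
o=sensors.get_obs(); print(o["t"],o["tool_pos"],o["ft_force"])
for n in ("side","wrist","top"):
  c=viewer.read_camera(n); np.savez(f"pics/{n}10.npz",**c);cv2.imwrite(f"pics/{n}10.png",c["img"])
  W=cloud(c)
  if n!="wrist":
    R=np.hypot(W[...,0]-.4812,W[...,1]-.2290)
    m=(R>.022)&(R<.027)&(W[...,2]>.2)&(W[...,2]<.225); print("collar top",m.sum(),np.median(W[...,2][m]))
  R=np.hypot(W[...,0]-.481,W[...,1]+.262); m=(R<.03)&(W[...,2]>.06)&(W[...,2]<.1)
  print(n,"head",m.sum(),W[m].mean(0) if m.any() else 0, W[m][:,2].max() if m.any() else 0)
E
```

```text
t: 20.1
tool_pos: [0.4814, -0.262, 0.0491]
orientation: [[0.893, 0.45, -0.0], [0.45, -0.893, 0.0], [-0.0, -0.0, -1.0]]
ft_force: [0.4, -0.2, 0.1]
finger_gap: 0.0592
t: 20.9
tool_pos: [0.482, -0.2626, 0.1622]
orientation: [[0.893, 0.45, 0.003], [0.45, -0.893, -0.001], [0.002, 0.002, -1.0]]
ft_force: [0.4, -0.1, 0.3]
finger_gap: 0.0701
t: 21.7
tool_pos: [0.3909, -0.2619, 0.2345]
orientation: [[0.893, 0.45, 0.001], [0.45, -0.893, 0.0], [0.001, -0.0, -1.0]]
ft_force: [0.4, -0.9, -0.0]
finger_gap: 0.0699
21.7 [ 0.39086626 -0.2619331   0.23451386] [ 0.36472637 -0.88236015 -0.01963857]
collar top 185 0.2125921125925354
side head 162 [ 0.48343989 -0.25804585  0.06787083] 0.07370730175409601
wrist head 840 [ 0.47942682 -0.26032542  0.06839109] 0.07128821137117713
collar top 157 0.2131792954292715
top head 217 [ 0.48199638 -0.26056079  0.06870787] 0.07480805761877152
```

View pics/side10.png

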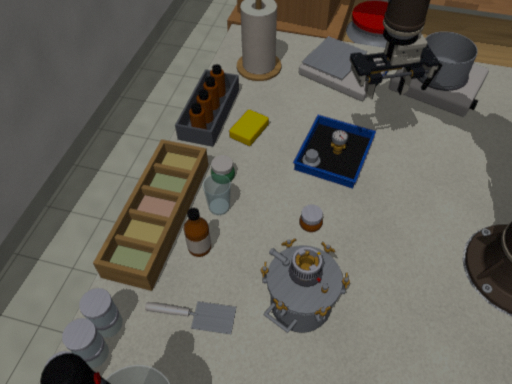

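View pics/wrist10.png

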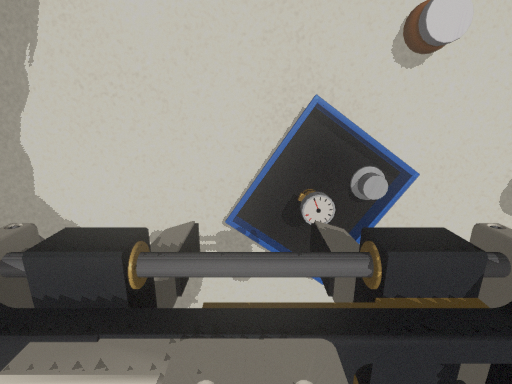

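The side view shows the gauge upright on the mat at (340,140), dial up, with its top at about 69 mm as expected. The ferrule, the jars and the rest are where they were. The collar is still up, with its top at about 213 mm. The hand is clear, so I'm handing in.

```bash
python3 -c "
from bench import order;print(order.close_job())"
```

```text
the job is handed in; nothing more can be done
None
```

The gauge is off the pot and standing upright, dial up, on the mat of the blue tray. The collar is parked up, and I handed the job in at about 22 s of the 56 s.

**What I did:** I gripped the collar, pulled it up about 10 mm and turned it about 1.2 rad anticlockwise to the green mark. I set it on its shelf and let go. Then I gripped the gauge head, lifted it straight out and lowered it until it touched the mat at about 10 N, before easing off and opening the fingers.

**Last checks:**
- **Gauge:** the top is at about 68–69 mm in all three cameras (69 mm expected), near (0.481, -0.261) and well clear of the ferrule.
- **Collar:** its top is at 213 mm, so it is up about 5 mm. The side and top cameras read 4.6–5.2 mm in the last pictures, against 5.6 mm from the closer wrist camera just after I let go. The parked range is 5–6 mm; I put the difference down to camera error.
- **Everything else:** nothing else looked moved in the last pictures, and the hand was clear with no contact force.

**One problem on the way:** the collar bound at first, with up to 30 N downward pull and 13 N sideways. Moving the hand about 3 mm sideways removed the side load, but the pull stayed at 18–28 N through the turn, above the 11.5 N stated.

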